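# Load the column heater

## Robot

A 7-joint arm with a two-finger parallel gripper is mounted at the origin on the work surface. World frame = base frame: x ahead of the robot, y to its left, z up, the work surface at z = 0. Lengths are in m, angles in rad, forces in N, time in s.
With the tool pointing down it reaches from about 0.375 to 0.925 m from the base axis. Payload 3.1 kg.
Tool frame: the origin (TCP) lies between the finger pads; the fingertips stand 19 mm ahead of it and the grasp point (between the pads) is the TCP; z points along the fingers, y is the line along which they close (so a half turn about z gives the same grasp; the last joint's range is limited). The gripper opens to 85 mm and grips with 20 to 120 N. Pads are 22 mm wide; open, the fingers measure 114 mm over their backs; the gripper's body (76 mm by 85 mm) begins 54 mm behind the grasp point. The pads swing forward as they close: fully open they stand 13 mm farther back than shut.
Start: joints at [-1.423, 0.383, 0.044, 1.598, -0.018, 1.161, -0.05], TCP at [0.158, 0.63, 0.25] pointing down, gripper open.
Joint ranges: [-2.61, 2.61], [-0.41, 2.15], [-1.48, 1.57], [0, 2.5], [-1.57, 4.71], [0.05, 1.97], [-2.85, 2.85]. Speed limits (rad/s): [2.79, 2.79, 3.14, 3.14, 3.14, 3.14, 3.14].

## Interface

Orientations are given as a unit quaternion [x, y, z, w].
In Python, from bench import move_ptp, movel, move_j, move_gripper, pause, inverse_kinematics, read_camera, camera_params, MotionError, sign_off, look_for, tip_of, read_time_s, read_qpos, read_joint_vel, read_effort, read_eef_pos, read_tcp_rot, read_ft_force, read_ft_torque, read_finger_gap, read_grasp_force gives the robot as it stands. Calls block until the motion is done:
- move_ptp(position, orientation): joint-space move of the TCP to a pose.
- movel(position, orientation=None, speed=0.15): straight line of the TCP; orientation=None keeps the orientation; speed is the mean speed in m/s.
- move_j(angles): joint-space move.
- move_gripper(opening, effort=None): finger opening in m; effort is the grip in N (None keeps the last); returns when the fingers have stopped.
- pause(seconds).
- inverse_kinematics(position, orientation): joint angles nearest the present ones, or None.
- read_camera(name): name is "scene" or "top"; returns the picture (420x560x3 uint8, red, green, blue); there is no depth.
- camera_params(name): a dict with "K" (3x3 intrinsics, pixels), "camera_from_world" (4x4, takes a point from world to camera coordinates). Camera axes: x right, y down, z forward; pixel columns grow to the right and rows downward; lengths in m; the calibration is good to about 2 mm. A picture is of the moment at which its call begins. camera_params takes no time and is no camera call.
A pose or a line that the arm cannot do raises MotionError and nothing moves.
- sign_off(): hands the job in; it is judged then, once.
Trained networks look in the newest picture that a camera, given by its name, has taken for a name from the list of things; names that differ only in an ending like _2 or _b are one class to them, and where a whole thing is asked for, a point or a joint stands for the part that bears it (a point fixed in the world has none). Each returns a list of dicts, best first, with "confidence" (0 to 1); they miss things now and then, are a little off and sometimes report something else, mostly with a low value. They report only what shows in the picture. A call takes as long as a camera call.
- look_for(camera, name): "at" ([column, row] in pixels, amid what is visible of it).
- tip_of(camera, name): "at" ([column, row] in pixels: a listed point, or the origin of a listed thing).
Readings, each from a call of its own:
- read_time_s(): time.
- read_qpos(): joint angles.
- read_joint_vel(): joint speeds.
- read_effort(): joint torques, N m.
- read_eef_pos(): TCP position.
- read_tcp_rot(): TCP orientation.
- read_ft_force(): force on the tool from outside, world axes, zero at the start.
- read_ft_torque(): the same for the moment, N m.
- read_finger_gap(): finger opening in m.
- read_grasp_force(): force on a finger pad.
Only numpy, scipy, OpenCV 4.12 (cv2) and the standard library are available. Lean on these libraries where they do the work, as an engineer would, in place of code of your own. Each camera call takes 0.05 s, during which the arm holds its last target. There are 200 camera calls.

## Task

The carton lying across the wells of the column heater is in the way: first put it flat in the grey tray. Then stand every steel column lying on the bench upright in the heater, one to a well and right down on the well's floor, and only when all of them are in, flip the heater's toggle switch fully over to on (towards the wells).

Things in the scene. Friction and masses are not known exactly. Their poses are not given: they have to be found in the camera images.
- heater: white dry-block heater fixed to the bench, 240 (x) by 300 (y) mm. Origin: centre of its underside; x to its back, z up. Front part (x -120 to 5 mm) is 70 mm high with the toggle switch and a display. Behind it an aluminium block 90 (x) by 270 (y) mm, 80 mm high, centred at x = 50 mm, with four wells in a row along y; rim round it 76 mm high
- well0 (a point): centre of the mouth of well 0 in the heater block (row along the heater's y, 60 mm apart, from -y to +y), 80 mm above the bench; the wells are 31 mm in diameter and 45 mm deep with flat floors; each takes one column. Axes as the heater's
- well1 (a point): centre of the mouth of well 1 in the heater block (row along the heater's y, 60 mm apart, from -y to +y), 80 mm above the bench; the wells are 31 mm in diameter and 45 mm deep with flat floors; each takes one column. Axes as the heater's
- well2 (a point): centre of the mouth of well 2 in the heater block (row along the heater's y, 60 mm apart, from -y to +y), 80 mm above the bench; the wells are 31 mm in diameter and 45 mm deep with flat floors; each takes one column. Axes as the heater's
- well3 (a point): centre of the mouth of well 3 in the heater block (row along the heater's y, 60 mm apart, from -y to +y), 80 mm above the bench; the wells are 31 mm in diameter and 45 mm deep with flat floors; each takes one column. Axes as the heater's
- switch_tip (a point): centre of the black ball (18 mm diameter) on the end of the heater's small toggle switch. The ball is 35 mm from the switch's pivot, which lies at (-75, 60, 73) mm in the heater's frame; the pivot axis is the heater's y
- switch (a joint): angle of the toggle switch: 0 = off, ball leaning 0.45 rad towards the heater's front (-x, towards the robot); 0.9 = fully on, ball leaning 0.45 rad towards the wells (+x). It is light (under 3 N at the ball) and stays where it is left
- carton: closed flat cardboard carton, 55 mm (x) by 200 mm (y) by 40 mm (z), about 0.2 kg. It starts lying across the wells on top of the heater block. Origin: centre of its underside
- tray: shallow grey tray fixed to the bench, outside 105 mm (x) by 260 mm (y), 22 mm high, walls and floor 4 mm thick. Origin: centre of its underside; its long side is along y
- tray_in (a point): centre of the tray's inner floor, 4 mm above the bench; axes as the tray's
- column0: steel chromatography column, 130 mm long, both ends alike: round tube 16 mm in diameter, paper label at its middle, and at each end a flat-faced square end block 20 mm across flats (28 across corners), 22 mm long. About 0.18 kg. Origin: its centre; x runs along it. Starts lying on the bench, centre 10 mm up. Three or four columns are present; absent ones read None
- column1: steel chromatography column, 130 mm long, both ends alike: round tube 16 mm in diameter, paper label at its middle, and at each end a flat-faced square end block 20 mm across flats (28 across corners), 22 mm long. About 0.18 kg. Origin: its centre; x runs along it. Starts lying on the bench, centre 10 mm up. Three or four columns are present; absent ones read None
- column2: steel chromatography column, 130 mm long, both ends alike: round tube 16 mm in diameter, paper label at its middle, and at each end a flat-faced square end block 20 mm across flats (28 across corners), 22 mm long. About 0.18 kg. Origin: its centre; x runs along it. Starts lying on the bench, centre 10 mm up. Three or four columns are present; absent ones read None
- column3: steel chromatography column, 130 mm long, both ends alike: round tube 16 mm in diameter, paper label at its middle, and at each end a flat-faced square end block 20 mm across flats (28 across corners), 22 mm long. About 0.18 kg. Origin: its centre; x runs along it. Starts lying on the bench, centre 10 mm up. Three or four columns are present; absent ones read None

How it is judged:
On the way, in this order (a step that is already met when the one before it is completed fails the run):
1. the carton lies flat in the grey tray (horizontal distance between carton and tray_in below 0.07 m and z of carton in the frame of tray_in below 0.01 m and angle between carton's own z axis and vertical below 0.12 rad), for 0.2 s.
2. every column stands upright on the floor of a well (angle between the x axis of each of column0, column1, column2, column3 and the z axis of heater, either way round below 0.35 rad and ((horizontal distance between column0 and well0 below 0.02 m and z of column0 in the frame of well0 between 0.008 and 0.03 m) or (horizontal distance between column0 and well1 below 0.02 m and z of column0 in the frame of well1 between 0.008 and 0.03 m) or (horizontal distance between column0 and well2 below 0.02 m and z of column0 in the frame of well2 between 0.008 and 0.03 m) or (horizontal distance between column0 and well3 below 0.02 m and z of column0 in the frame of well3 between 0.008 and 0.03 m)) and ((horizontal distance between column1 and well0 below 0.02 m and z of column1 in the frame of well0 between 0.008 and 0.03 m) or (horizontal distance between column1 and well1 below 0.02 m and z of column1 in the frame of well1 between 0.008 and 0.03 m) or (horizontal distance between column1 and well2 below 0.02 m and z of column1 in the frame of well2 between 0.008 and 0.03 m) or (horizontal distance between column1 and well3 below 0.02 m and z of column1 in the frame of well3 between 0.008 and 0.03 m)) and ((horizontal distance between column2 and well0 below 0.02 m and z of column2 in the frame of well0 between 0.008 and 0.03 m) or (horizontal distance between column2 and well1 below 0.02 m and z of column2 in the frame of well1 between 0.008 and 0.03 m) or (horizontal distance between column2 and well2 below 0.02 m and z of column2 in the frame of well2 between 0.008 and 0.03 m) or (horizontal distance between column2 and well3 below 0.02 m and z of column2 in the frame of well3 between 0.008 and 0.03 m)) and ((horizontal distance between column3 and well0 below 0.02 m and z of column3 in the frame of well0 between 0.008 and 0.03 m) or (horizontal distance between column3 and well1 below 0.02 m and z of column3 in the frame of well1 between 0.008 and 0.03 m) or (horizontal distance between column3 and well2 below 0.02 m and z of column3 in the frame of well2 between 0.008 and 0.03 m) or (horizontal distance between column3 and well3 below 0.02 m and z of column3 in the frame of well3 between 0.008 and 0.03 m))), for 0.3 s.
3. the heater's switch is flipped on (value of joint switch above 0.75 rad), for 0.1 s.
At the end, for the whole second after the job is handed in: The carton is flat on the tray floor (within 7 cm of its middle); each column present stands in a well within 0.35 rad of upright, centre within 20 mm of the well axis and 8 to 30 mm above its mouth (20 = seated); switch beyond 0.75 rad; all at rest (all of step 1 and all of step 2 and value of joint switch above 0.75 rad and linear speed of each of carton, column0, column1, column2, column3 below 0.02 m/s); the robot touches nothing.
Of column0, column1, column2, column3 only 3 to 4 are there at a start; the rules pass over those that are not, and their reading is None.
At some moment in a run one of carton, column0, column1, column2, column3 may be knocked a few centimetres aside while the robot is not near it.
Once in a run the grip may slacken for a moment while it holds something.
It also fails if it takes over 210 s, if anything falls off the work surface, if the arm or the gripper's body presses on something with over 40 N, if the wrist force passes 120 N, or if a joint passes its speed limit or range.

## Working session

There is one attempt and no reset: what is moved stays moved. The work goes in short steps, each a Python script; the robot and the scene stay as the last script left them, time stands still between calls to the robot, and variables do not carry over. Pictures are saved under pics/ and viewed, at most 14 in all, crops included, and the job is handed in when it is done.

```bash
mkdir -p pics; ls
python3 - <<'E'
from bench import *
import cv2,numpy as np
for c in ("scene","top"):
    im=read_camera(c); cv2.imwrite(f"pics/{c}0.png",im[:,:,::-1]); p=camera_params(c); print(c,np.round(p["K"],1).tolist(),np.round(p["camera_from_world"],3).tolist())
    for n in ("heater","carton","tray","column0"):
        print(c,n,[(np.round(d["at"]).tolist(),round(d["confidence"],2)) for d in look_for(c,n)][:6],[(np.round(d["at"],1).tolist(),round(d["confidence"],2)) for d in tip_of(c,n)][:6])
    for n in ("well0","well3","switch_tip","tray_in"):
        print(c,n,[(np.round(d["at"],1).tolist(),round(d["confidence"],2)) for d in tip_of(c,n)][:6])
print(read_time_s(),read_tcp_rot())
E
```

```text
pics
scene [[510.3, 0.0, 273.6], [0.0, 510.3, 213.5], [0.0, 0.0, 1.0]] [[0.768, 0.64, -0.003, -0.453], [0.48, -0.58, -0.658, -0.177], [-0.423, 0.504, -0.753, 1.339], [0.0, 0.0, 0.0, 1.0]]
scene heater [([324.0, 175.0], 0.64)] [([329.9, 179.7], 0.94)]
scene carton [([350.0, 161.0], 0.69)] [([351.0, 167.8], 0.98)]
scene tray [([265.0, 342.0], 0.74)] [([266.0, 340.7], 0.94)]
scene column0 [([233.0, 269.0], 0.83), ([184.0, 254.0], 0.74), ([142.0, 347.0], 0.68), ([116.0, 311.0], 0.59)] [([231.8, 269.8], 0.97), ([117.8, 311.7], 0.78), ([268.9, 339.9], 0.63), ([144.7, 343.6], 0.57), ([185.9, 248.5], 0.56)]
scene well0 [([337.1, 189.2], 0.98), ([348.9, 170.3], 0.74), ([358.1, 154.6], 0.64), ([368.8, 141.8], 0.58)]
scene well3 [([337.1, 189.2], 0.98), ([348.9, 170.3], 0.74), ([358.1, 154.6], 0.64), ([368.8, 141.8], 0.58)]
scene switch_tip [([314.7, 121.5], 0.49)]
scene tray_in [([268.3, 339.5], 0.67), ([184.1, 250.0], 0.19)]
top [[409.8, 0.0, 277.2], [0.0, 409.8, 206.1], [0.0, 0.0, 1.0]] [[0.009, -1.0, 0.018, 0.027], [-0.987, -0.012, -0.158, 0.579], [0.158, -0.016, -0.987, 0.952], [0.0, 0.0, 
[... 170 characters left out ...]
0, 163.0], 0.85)] [([346.4, 164.7], 0.77)]
top column0 [([335.0, 271.0], 0.74), ([410.0, 270.0], 0.74), ([408.0, 233.0], 0.63), ([320.0, 226.0], 0.56)] [([410.8, 269.1], 0.86), ([412.1, 232.5], 0.66), ([330.4, 272.9], 0.57), ([319.0, 226.9], 0.57)]
top well0 [([184.5, 196.7], 0.91), ([205.9, 192.2], 0.85), ([130.3, 206.2], 0.7), ([158.9, 200.7], 0.6), ([318.9, 229.2], 0.28), ([331.7, 272.2], 0.16)]
top well3 [([184.5, 196.7], 0.91), ([205.9, 192.2], 0.85), ([130.3, 206.2], 0.7), ([158.9, 200.7], 0.6), ([318.9, 229.2], 0.28), ([331.7, 272.2], 0.16)]
top switch_tip [([148.4, 262.2], 0.4)]
top tray_in [([346.4, 166.3], 0.85)]
1.3 [ 1.22584217e-01  9.92458114e-01  2.56765171e-06 -2.66809686e-05]
```

View pics/top0.png

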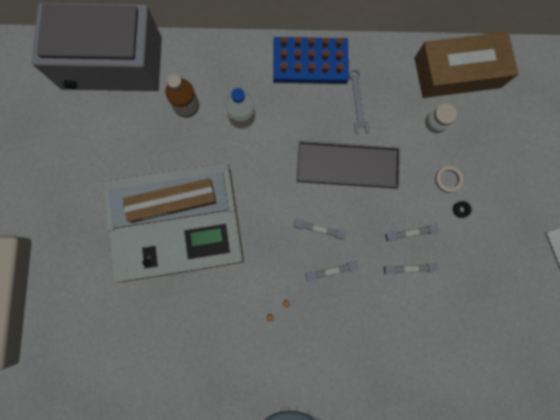

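View pics/scene0.png

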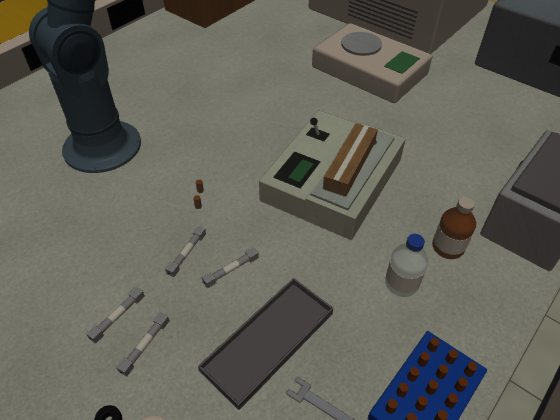

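Four columns are visible: in top at about (320,229), (332,271), (412,232) and (411,269). The heater is at (173,232) with the carton across its wells, the switch ball is at (150,260), and the tray is at (348,165). Next I'll write helpers for triangulation and column axes.

```bash
cat > h.py <<'E'
from bench import *
import cv2, numpy as np
from scipy.spatial.transform import Rotation as R
from scipy.optimize import least_squares
P={c:camera_params(c) for c in ("scene","top")}
def proj(c,X):
    X=np.atleast_2d(X); T=P[c]["camera_from_world"]; q=X@T[:3,:3].T+T[:3,3]; q=q@P[c]["K"].T
    return q[:,:2]/q[:,2:]
def onplane(c,uv,z):
    uv=np.atleast_2d(uv); T=P[c]["camera_from_world"]; Rm,t=T[:3,:3],T[:3,3]
    d=np.c_[uv,np.ones(len(uv))]@np.linalg.inv(P[c]["K"]).T@Rm; o=-Rm.T@t
    return o+d*((z-o[2])/d[:,2])[:,None]
def tri(a,b):  # scene px, top px
    r=least_squares(lambda X:np.r_[proj("scene",X)[0]-a,proj("top",X)[0]-b],[.6,0,.05]); return r.x,np.abs(r.fun).max()
def det(c,n,f=tip_of,m=.3): return [np.array(d["at"]) for d in f(c,n) if d["confidence"]>m]
def match(n,tol=4,m=.3,zr=(-.02,.2)):
    out=[]
    for a in det("scene",n,m=m):
        for b in det("top",n,m=m):
            X,e=tri(a,b)
            if e<tol and zr[0]<X[2]<zr[1]: out.append((X,e))
    return out
def shoot():
    return {c:read_camera(c) for c in ("scene","top")}
def axis(c,im,X,z=.01,half=.085):
    """mask pixels near X that differ from bench, return centre & axis angle in world plane z"""
    g=cv2.cvtColor(im,cv2.COLOR_RGB2LAB).astype(float)
    yy,xx=np.mgrid[:im.shape[0],:im.shape[1]]
    W=onplane(c,np.c_[xx.ravel(),yy.ravel()],z)[:,:2].reshape(*xx.shape,2)
    near=np.hypot(*(W-X[:2]).transpose(2,0,1))<half
    g=cv2.GaussianBlur(g,(0,0),.7); med=np.median(g[near],0)
    mk=((np.abs(g-med)*[1,1.5,1.5]).sum(2)>14)&near
    mk=cv2.morphologyEx(mk.astype(np.uint8),cv2.MORPH_CLOSE,np.ones((5,5)))
    n,l,s,_=cv2.connectedComponentsWithStats(mk)
    d=[np.hypot(*(W[l==i]-X[:2]).T).min()-s[i,4]*1e-5 if s[i,4]>30 else 9 for i in range(1,n)]
    pts=W[l==1+int(np.argmin(d))].astype(np.float32)
    (cx,cy),(w,h),a=cv2.minAreaRect(pts*1000); a=np.radians(a)+(np.pi/2 if h>w else 0)
    m=pts.mean(0);v=np.linalg.svd(pts-m,full_matrices=False)[2][0]
    return np.array([cx,cy])/1000,max(w,h),min(w,h),np.arctan2(v[1],v[0])%np.pi,m
E
cat > a.py <<'E'
from h import *
I=shoot()
for n in ("heater","carton","tray","tray_in","column0","well0","switch_tip"):
    for X,e in match(n): print(n,np.round(X,4),round(e,1))
cols=[X for X,e in match("column0",m=.5)]
for X in cols:
    for c in I:
        r=axis(c,I[c],X,.01); print(c,np.round(X[:2],3),np.round(r[0],4),np.round(r[1:4],3),np.round(r[4],4))
E
python3 a.py
```

```text
heater [ 0.5345  0.2816 -0.008 ] 0.2
carton [0.5764 0.2862 0.0695] 2.4
tray [ 0.7001 -0.1477  0.0111] 1.2
tray_in [ 0.6973 -0.1371  0.0014] 1.4
column0 [ 0.5226 -0.2998  0.006 ] 0.7
column0 [ 0.4284 -0.0974  0.0181] 0.6
column0 [ 0.4308 -0.2928  0.006 ] 0.3
column0 [ 0.5251 -0.0669 -0.0006] 0.0
well0 [0.5798 0.3122 0.0946] 2.0
well0 [0.5662 0.3871 0.0665] 1.1
well0 [0.6032 0.2034 0.0747] 1.9
well0 [0.5915 0.2581 0.0831] 2.5
switch_tip [0.4402 0.3264 0.1059] 2.0
scene [ 0.523 -0.3  ] [ 0.5237 -0.3007] [136.929  30.875   1.764] [ 0.5247 -0.3041]
top [ 0.523 -0.3  ] [ 0.5207 -0.3033] [137.064  21.423   1.753] [ 0.5209 -0.3025]
scene [ 0.428 -0.097] [ 0.4276 -0.0987] [142.213  30.43    1.817] [ 0.4282 -0.1023]
top [ 0.428 -0.097] [ 0.4237 -0.1026] [132.522  20.694   1.809] [ 0.4243 -0.1026]
scene [ 0.431 -0.293] [ 0.4352 -0.2942] [136.021  33.716   1.643] [ 0.4353 -0.2972]
top [ 0.431 -0.293] [ 0.4323 -0.2978] [136.216  19.918   1.638] [ 0.4323 -0.2963]
scene [ 0.525 -0.067] [ 0.5307 -0.07  ] [137.784  33.712   1.34 ] [ 0.5307 -0.0719]
top [ 0.525 -0.067] [ 0.5271 -0.0729] [130.807  23.3     1.332] [ 0.5272 -0.0737]
```

```bash
cat > b.py <<'E'
from h import *
from scipy.optimize import minimize
I=shoot()
def boxpts(p,sx,sy,z0,z1):
    c,s=np.cos(p[2]),np.sin(p[2]); q=np.array([[a*sx/2,b*sy/2] for a in(-1,1) for b in (-1,1)])@np.array([[c,s],[-s,c]])+p[:2]
    return np.vstack([np.c_[q,np.full(4,z)] for z in(z0,z1)])
def fit(p0,size,maskf,pad=25):
    M={}
    for c in I:
        m=maskf(I[c].astype(int)).astype(np.uint8); k=np.zeros_like(m)
        h=cv2.convexHull(proj(c,boxpts(p0,*size)).astype(np.int32)); cv2.fillConvexPoly(k,h,1); k=cv2.dilate(k,np.ones((pad,pad)))
        m=cv2.morphologyEx(m*k,cv2.MORPH_CLOSE,np.ones((7,7))); n,l,s,_=cv2.connectedComponentsWithStats(m); m=(l==1+s[1:,4].argmax()).astype(np.uint8)
        M[c]=m
    def cost(p):
        t=0
        for c in I:
            k=np.zeros(M[c].shape,np.uint8); h=cv2.convexHull(proj(c,boxpts(p,*size)).astype(np.float32))
            cv2.fillConvexPoly(k,np.round(h*16).astype(np.int32),255,cv2.LINE_AA,4); k=k/255.
            t+=np.abs(k-M[c]).sum()/M[c].sum()
        return t
    S=np.array(p0)+np.array([[0,0,0],[.01,0,0],[0,.01,0],[0,0,.08]])
    r=minimize(cost,p0,method="Nelder-Mead",options=dict(initial_simplex=S,xatol=1e-4,fatol=1e-4)); return r.x,r.fun
print("carton",fit([.577,.286,.2],(.055,.2,.08,.12),lambda i:(i[...,0]-i[...,2]>18)))
print("tray",fit([.70,-.145,-.03],(.105,.26,0,.022),lambda i:(i.sum(2)<250)))
print("heater",fit([.535,.281,.2],(.24,.3,0,.073),lambda i:(i.min(2)>105)|(i[...,0]-i[...,2]>18)))
for c,(u,v) in (("top",(348,165)),("top",(120,250)),("top",(280,230)),("scene",(265,342)),("scene",(230,190)),("top",(130,205)),("scene",(250,300))): print(c,u,v,I[c][v,u])
q=R.from_euler("xz",[np.pi,0.2]).as_quat()
E
python3 b.py
```

```text
carton (array([0.58234807, 0.28358901, 0.25110417]), np.float64(0.29100463207868854))
tray (array([ 0.69635039, -0.14546635, -0.05575629]), np.float64(0.29365629239895724))
heater (array([0.50582665, 0.32545425, 0.06230763]), np.float64(1.0869268535109602))
top 348 165 [84 82 83]
top 120 250 [114 121 118]
top 280 230 [107 110 109]
scene 265 342 [69 64 64]
scene 230 190 [121 122 109]
top 130 205 [115 110 105]
scene 250 300 [114 114 103]
```

```bash
sed -i 's/        M\[c\]=m$/        k=cv2.findContours(m,cv2.RETR_EXTERNAL,cv2.CHAIN_APPROX_NONE)[0][0]; m=cv2.fillConvexPoly(m,cv2.convexHull(k),1); M[c]=m; V=I[c][:,:,::-1].copy(); V[m>0]=V[m>0]\/\/2+[0,0,120]; vis[c]=V if c not in vis else np.where((m>0)[...,None],V,vis[c])/; s/^I=shoot()/I=shoot(); vis={}/; s/>18)/>15)/; s/<250)/<265)/; /"heater"/d' b.py
echo 'cv2.imwrite("pics/m.png",np.hstack([cv2.resize(vis["top"][130:300,90:440],None,fx=1.2,fy=1.2),cv2.resize(vis["scene"][100:400,180:440],(360,204))]))' >> b.py; python3 b.py
```

```text
carton (array([0.58112149, 0.28304197, 0.2160991 ]), np.float64(0.5260574405550942))
tray (array([ 0.6962455 , -0.14546697, -0.05401922]), np.float64(0.07273409561685706))
top 348 165 [84 82 82]
top 120 250 [114 120 119]
top 280 230 [107 110 109]
scene 265 342 [70 64 64]
scene 230 190 [121 122 108]
top 130 205 [115 110 104]
scene 250 300 [115 115 103]
```

View pics/m.png

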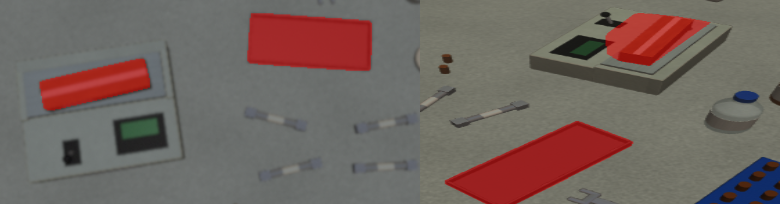

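The tray masks fit in both views. The carton mask is good in top but spills over in the scene view, so I'll tighten the threshold.

```bash
sed -i 's/>15)/>(30 if i[300,250,2]<106 and i[300,250,0]>112 else 15))/' b.py
python3 - <<'E'
exec(open('b.py').read().split('for c,(u,v)')[0])
print(I["top"][300,250],I["scene"][300,250],I["scene"][165,348])
# IK feasibility
from itertools import product
cy=[(.522,-.302,1.757),(.426,-.1005,1.812),(.4335,-.296,1.64),(.529,-.0715,1.335)]
y=.2
def pose(center,u,tilt,s,up):
    # tool z at angle (90+tilt) from u; n: other in-plane dir
    pass
for th in (30,45,60):
    t=np.radians(th)   # place: tool z is t below horizontal
    for k in range(4):
        w=np.array([.585,.29])+(k-1.5)*.06*np.array([-np.sin(y),np.cos(y)])
        ok=[]
        for a in (-.8,-.4,0,.2,.4,.8):
            z=np.array([np.cos(a)*np.cos(t),np.sin(a)*np.cos(t),-np.sin(t)]); yv=np.array([-np.sin(a),np.cos(a),0])
            for sg in (1,-1):
                q=R.from_matrix(np.c_[np.cross(sg*yv,z),sg*yv,z]).as_quat()
                if all(inverse_kinematics([*w,h],q) is not None for h in (.12,.2)): ok.append((a,sg))
        print("place",th,k,ok)
    for k,(cx,cy_,a) in enumerate(cy):
        ok=[]
        for e in (1,-1):
            u=e*np.array([np.cos(a),np.sin(a),0]); z=-u*np.sin(t)+np.array([0,0,-np.cos(t)])  # body leans to +u
            yv=np.cross([0,0,1],u)
            for sg in (1,-1):
                q=R.from_matrix(np.c_[np.cross(sg*yv,z),sg*yv,z]).as_quat()
                p=np.array([cx,cy_,.02])+.02*u
                if all(inverse_kinematics(p+[0,0,d],q) is not None for d in (0,.1)): ok.append((e,sg))
        print("pick",th,k,ok)
E
```

```text
carton (array([0.58143997, 0.28311955, 0.2675075 ]), np.float64(0.5299553386284344))
tray (array([ 0.69649   , -0.14561355, -0.05316575]), np.float64(0.07139689876122758))
[109 113 111] [115 115 104] [98 74 47]
place 30 0 [(-0.8, 1), (-0.8, -1), (-0.4, 1), (-0.4, -1), (0, 1), (0, -1), (0.2, 1), (0.2, -1), (0.4, 1), (0.4, -1), (0.8, 1), (0.8, -1)]
place 30 1 [(-0.8, 1), (-0.8, -1), (-0.4, 1), (-0.4, -1), (0, 1), (0, -1), (0.2, 1), (0.2, -1), (0.4, 1), (0.4, -1), (0.8, 1), (0.8, -1)]
place 30 2 [(-0.8, 1), (-0.8, -1), (-0.4, 1), (-0.4, -1), (0, 1), (0, -1), (0.2, 1), (0.2, -1), (0.4, 1), (0.4, -1), (0.8, 1), (0.8, -1)]
place 30 3 [(-0.8, 1), (-0.8, -1), (-0.4, 1), (-0.4, -1), (0, 1), (0, -1), (0.2, 1), (0.2, -1), (0.4, 1), (0.4, -1), (0.8, 1), (0.8, -1)]
pick 30 0 [(1, 1), (1, -1), (-1, 1), (-1, -1)]
pick 30 1 [(1, 1), (1, -1), (-1, 1), (-1, -1)]
pick 30 2 [(1, 1), (1, -1), (-1, 1), (-1, -1)]
pick 30 3 [(1, 1), (1, -1), (-1, 1), (-1, -1)]
place 45 0 [(-0.8, 1), (-0.8, -1), (-0.4, 1), (-0.4, -1), (0, 1), (0, -1), (0.2, 1), (0.2, -1), (0.4, 1), (0.4, -1), (0.8, 1), (0.8, -1)]
place 45 1 
[... 630 characters left out ...]
4, 1), (-0.4, -1), (0, 1), (0, -1), (0.2, 1), (0.2, -1), (0.4, 1), (0.4, -1), (0.8, 1), (0.8, -1)]
place 60 1 [(-0.8, 1), (-0.8, -1), (-0.4, 1), (-0.4, -1), (0, 1), (0, -1), (0.2, 1), (0.2, -1), (0.4, 1), (0.4, -1), (0.8, 1), (0.8, -1)]
place 60 2 [(-0.8, 1), (-0.8, -1), (-0.4, 1), (-0.4, -1), (0, 1), (0, -1), (0.2, 1), (0.2, -1), (0.4, 1), (0.4, -1), (0.8, 1), (0.8, -1)]
place 60 3 [(-0.8, 1), (-0.8, -1), (-0.4, 1), (-0.4, -1), (0, 1), (0, -1), (0.2, 1), (0.2, -1), (0.4, 1), (0.4, -1), (0.8, 1), (0.8, -1)]
pick 60 0 [(1, 1), (1, -1), (-1, 1), (-1, -1)]
pick 60 1 [(1, 1), (1, -1), (-1, 1), (-1, -1)]
pick 60 2 [(1, 1), (1, -1), (-1, 1), (-1, -1)]
pick 60 3 [(1, 1), (1, -1), (-1, 1), (-1, -1)]
```

Run:
```python
s=open('b.py').read().split('print("tray"')[0]
for keep in ("top","scene"):
    exec(s.replace("vis={}",f"vis={{}}; I={{'{keep}':I['{keep}']}}")); V=vis[keep]
print(onplane("top",[174.3,206.3],.08),onplane("scene",[351,167.8],.08))
cv2.imwrite("pics/m2.png",cv2.resize(V[90:250,230:430],None,fx=3,fy=3))
```

```text
carton (array([0.58144826, 0.28200611, 0.23990127]), np.float64(0.12394155114275009))
carton (array([0.56732071, 0.31592974, 0.27551058]), np.float64(0.33819316052270815))
[[0.56998222 0.27458794 0.08      ]] [[0.59189802 0.27470012 0.08      ]]
```

View pics/m2.png

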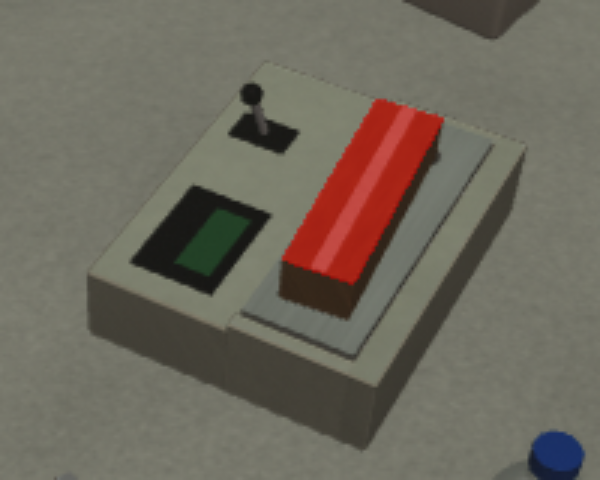

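The scene mask covers the carton's lit top face only. Its corners in the crop are (375,98), (443,118), (352,283) and (282,262), so I'll use those directly on the z=0.12 plane.

```bash
python3 - <<'E'
from h import *
c=np.array([(375,98),(443,118),(352,283),(282,262)])/3+[230,90]
W=onplane("scene",c,.12)[:,:2]; print(W.round(4),W.mean(0)); d=(W[0]+W[1]-W[2]-W[3])/2; print(np.linalg.norm(d),np.arctan2(-d[0],d[1]))
# heater: block & housing corners in scene crop
b=np.array([(242,314),(357,355),(493,145)])/3+[230,90]; print("block",onplane("scene",b,.08).round(4)[:,:2])
f=np.array([(88,275),(262,62)])/3+[230,90]; print("front top edge",onplane("scene",f,.07).round(4)[:,:2])
E
python3 - <<'E'
s=open('b.py').read().split('print("carton"')[0]
exec(s.replace("vis={}","vis={}; I={'top':I['top']}")); print(fit([.577,.286,.2],(.055,.2,.12,.12),lambda i:(i[...,0]-i[...,2]>15)&(i.sum(2)>190)))
print(fit([.577,.286,.2],(.055,.2,.08,.12),lambda i:(i[...,0]-i[...,2]>10)))
E
```

```text
[[0.5325 0.3714]
 [0.587  0.3847]
 [0.6344 0.1904]
 [0.5842 0.176 ]] [0.58450765 0.28061681]
0.20106989220950852 0.24879478860094095
block [[0.5718 0.1486]
 [0.6586 0.1687]
 [0.6147 0.4268]]
front top edge [[0.4529 0.1147]
 [0.3997 0.4059]]
(array([0.57967744, 0.27865304, 0.25507278]), np.float64(0.055369654612520074))
(array([0.581778  , 0.28034807, 0.23164614]), np.float64(0.09910178179155481))
```

```bash
cat >> h.py <<'E'
def quat(z,y):
    z=np.array(z,float);y=np.array(y,float);z/=np.linalg.norm(z);y/=np.linalg.norm(y)
    return R.from_matrix(np.c_[np.cross(y,z),y,z]).as_quat()
def best(p,z,y):
    """of the two equal grasps take the one with joints nearest now / wrist in range"""
    o=[(np.abs(np.array(j)-read_qpos()).max(),tuple(quat(z,s*np.array(y)))) for s in(1,-1) if (j:=inverse_kinematics(list(p),list(quat(z,s*np.array(y))))) is not None]
    return list(min(o)[1])
def yd(a): return [np.cos(a),np.sin(a),0]
E
python3 - <<'E'
from h import *
p=[.582,.280]; q=best([*p,.25],[0,0,-1],yd(.25))
move_ptp([*p,.22],q); move_gripper(.085); movel([*p,.106],q,.15)
move_gripper(0.03,40); print(read_finger_gap(),read_grasp_force(),read_ft_force())
movel([*p,.2],q,.15); print(read_finger_gap(),read_grasp_force(),read_ft_force(),read_qpos(),read_time_s())
E
```

```text
0.054473283899446 44.682326316833496 [0.31655284 0.98745087 4.1388462 ]
0.054373457419734275 44.17314827442169 [-0.1862724   0.26961764 -1.6474904 ] [-0.90803635  0.45902153  0.51362971  1.67600307 -0.25001526  1.07517472
 -0.0681954 ] 7.5667
```

Run:
```python
from h import *
p=[.6965,-.1456]; q=best([*p,.2],[0,0,-1],yd(-.053))
move_ptp([*p,.2],q); print(read_finger_gap())
movel([*p,.06],q,.2); movel([*p,.0305],q,.06); print(read_ft_force(),read_finger_gap())
move_gripper(.066); movel([*p,.15],q,.2); pause(.2)
move_ptp([.45,.0,.35],q); print(read_time_s())
I=shoot()
cv2.imwrite("pics/s2.png",I["scene"][:,:,::-1]); cv2.imwrite("pics/t2.png",I["top"][:,:,::-1])
for n in ("carton","well0","switch_tip"):
    for c in I: print(n,c,[(np.round(d["at"],1).tolist(),round(d["confidence"],2)) for d in tip_of(c,n)])
cv2.imwrite("pics/c2.png",np.vstack([cv2.resize(I["top"][155:285,95:250],(620,520))[:320],cv2.resize(I["scene"][110:180,300:440],None,fx=4.42,fy=4)[:,:620]])[:,:,::-1])
```

```text
0.054570137320561374
[-0.33142108  0.7935665  -0.88107586] 0.05432959624948225
13.2167
carton scene [([269.3, 340.5], 0.7)]
carton top [([347.4, 167.8], 0.91)]
well0 scene [([362.6, 154.7], 0.92), ([334.1, 185.3], 0.81), ([368.9, 142.1], 0.75), ([349.5, 169.9], 0.62)]
well0 top [([205.9, 193.1], 0.94), ([184.0, 197.4], 0.92), ([128.2, 207.0], 0.64), ([157.3, 200.7], 0.59), ([178.2, 225.4], 0.45)]
switch_tip scene [([309.5, 122.8], 0.55)]
switch_tip top [([148.7, 260.6], 0.63), ([345.5, 164.9], 0.25)]Traceback (most recent call last):
  File "<stdin>", line 11, in <module>
    return _nx.concatenate(arrs, 0, dtype=dtype, casting=casting)
           ~~~~~~~~~~~~~~~^^^^^^^^^^^^^^^^^^^^^^^^^^^^^^^^^^^^^^^
ValueError: all the input array dimensions except for the concatenation axis must match exactly, but along dimension 1, the array at index 0 has size 620 and the array at index 1 has size 619
```

View pics/s2.png

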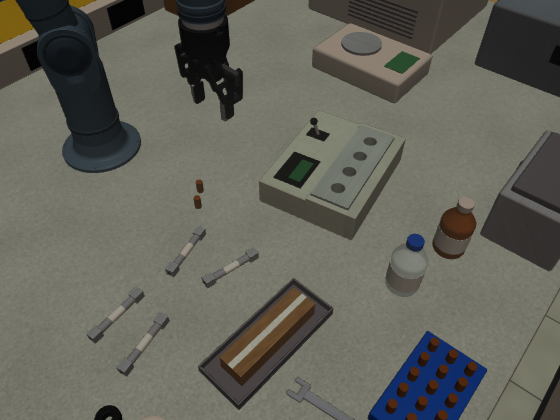

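The carton lies in the tray. The wells show in the scene view at (338,188), (349,171), (360,156) and (370,142). Next I'll measure them at sub-pixel level.

```bash
cat > wells.py <<'E'
from h import *
from scipy.optimize import minimize
I={c:cv2.imread(f"pics/{'st'[c=='top']}2.png")[:,:,::-1] for c in("scene","top")}
t=np.linspace(0,2*np.pi,40,endpoint=False)
def ring(p,k,r):
    x=np.array([.05+0*t+r*np.cos(t),(k-1.5)*.06+r*np.sin(t)]); c,s=np.cos(p[2]),np.sin(p[2])
    return np.c_[p[0]+c*x[0]-s*x[1],p[1]+s*x[0]+c*x[1],np.full(40,.08)]
G={c:cv2.cvtColor(I[c],cv2.COLOR_RGB2GRAY).astype(np.float32) for c in I}
def samp(c,X): 
    u=proj(c,X).astype(np.float32); return cv2.remap(G[c],u[:,0],u[:,1],cv2.INTER_CUBIC)
def cost(p,cams): # contrast across the mouth edge
    return -sum((samp(c,ring(p,k,.018))-samp(c,ring(p,k,.013))).clip(-20,40).mean() for c in cams for k in range(4))
if __name__=="__main__":
  for cams in (("scene",),("top",),("scene","top")):
    bb=None
    for x0 in np.ndindex(5,5):
        p0=np.array([.535,.281,.185])+[(x0[0]-2)*.005,(x0[1]-2)*.005,0]
        r=minimize(cost,p0,args=(cams,),method="Nelder-Mead",options=dict(initial_simplex=p0+np.array([[0,0,0],[.003,0,0],[0,.003,0],[0,0,.03]])))
        if bb is None or r.fun<bb.fun: bb=r
    print(cams,bb.x.round(4),bb.fun)
  p=bb.x
  V=[]
  for c,(u,v,w,h) in (("top",(100,150,150,90)),("scene",(310,120,90,90))):
    S=6; m=cv2.resize(np.ascontiguousarray(I[c][v:v+h,u:u+w,::-1]),None,fx=S,fy=S,interpolation=cv2.INTER_CUBIC)
    for k in range(4): cv2.polylines(m,[np.round((proj(c,ring(p,k,.0155))-[u,v]+.5)*S).astype(np.int32)],True,(0,0,255))
    V.append(m[100:450] if c=="top" else m)
  cv2.imwrite("pics/w_top.png",V[0]); 
  a=cv2.resize(V[1],(350,350)); b=cv2.resize(V[0],(450,175)); b=cv2.copyMakeBorder(b,0,175,0,0,cv2.BORDER_CONSTANT); cv2.imwrite("pics/w.png",np.hstack([b,a]))
E
python3 wells.py
```

```text
('scene',) [0.5399 0.2835 0.1684] -159.92318725585938
('top',) [0.5369 0.2822 0.171 ] -97.53363037109375
('scene', 'top') [0.5384 0.2829 0.1681] -247.2876739501953
```

View pics/w.png

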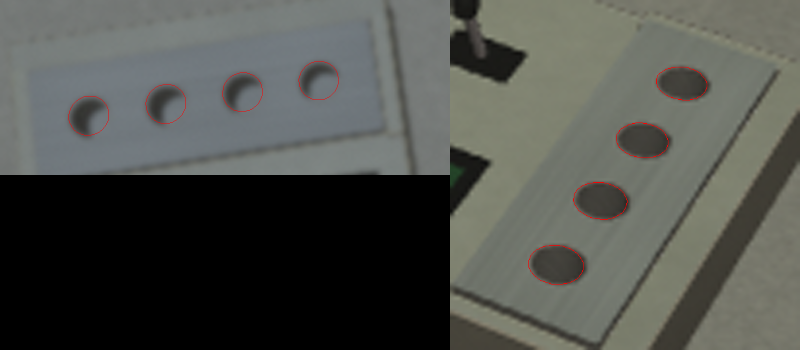

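The fitted ellipses sit on the well mouths in both views: heater at (0.538, 0.283), yaw 0.168. Next is the pick/place routine.

```bash
cat > pp.py <<'E'
from h import *
import sys, json
H=np.array([.5384,.2829]); HY=.168; hx=np.array([np.cos(HY),np.sin(HY),0]); hy=np.array([-np.sin(HY),np.cos(HY),0]); Z=np.array([0,0,1.])
TH=np.radians(30)
def well(k): return np.r_[H,0]+.05*hx+(k-1.5)*.06*hy
def columns():
    """lying columns: centre and axis angle, mean of the two cameras"""
    I=shoot(); out=[]
    for X,e in match("column0",tol=5,m=.2,zr=(-.02,.035)):
        if X[1]>.12 or any(np.hypot(*(X[:2]-o[0]))<.04 for o in out): continue
        r={c:axis(c,I[c],X) for c in I}
        if not all(115<v[1]<155 and v[2]<42 for v in r.values()): print("odd",X.round(3),[np.round(v[1:4],2) for v in r.values()]); continue
        a=[v[3] for v in r.values()]; out.append(((r["scene"][0]+r["top"][0])/2,np.arctan2(np.sin(2*np.array(a)).sum(),np.cos(2*np.array(a)).sum())/2))
    return out
def down(k,R0,rel,zc0,zc1):
    """lower the column, searching round on early contact; returns reached column height"""
    offs=[(0,0)]+[(r*np.cos(b),r*np.sin(b)) for r,n in((.0012,6),(.0024,8),(.0036,12)) for b in np.arange(n)*2*np.pi/n]
    f0=read_ft_force()[2]
    for dx,dy in offs:
        p=well(k)+dx*hx+dy*hy
        movel(list(p+[0,0,zc0]-R0@rel),speed=.04); z=zc0
        while z>zc1:
            z=max(z-.002,zc1); movel(list(p+[0,0,z]-R0@rel),speed=.04); f=read_ft_force()[2]-f0
            if abs(f)>8: break
        if z<.125: return z,(dx,dy),f
    return None
def pick(xy,a):
    tcpk=None
    for e in (1,-1):
        u=e*np.array([np.cos(a),np.sin(a),0]); z=-u*np.sin(TH)-Z*np.cos(TH)
        for s in (1,-1):
            q=quat(z,s*np.cross(Z,u)); p=np.r_[xy,.0225]+.024*u
            qp=quat(hx*np.cos(TH)-Z*np.sin(TH), s*np.cross(Z,-hx)*1.)
            j1=inverse_kinematics(list(p),list(q)); j2=inverse_kinematics(list(well(2)+Z*.25),list(qp))
            if j1 is None or j2 is None: continue
            c=np.abs(np.array(j1)-j2).max()+.5*np.abs(np.array(j1)-read_qpos()).max()
            if tcpk is None or c<tcpk[0]: tcpk=(c,u,z,q,p,qp)
    c,u,z,q,p,qp=tcpk
    move_ptp(list(p+Z*.08),list(q)); move_gripper(.045); movel(list(p),list(q),.12)
    move_gripper(0,60); g=read_finger_gap()
    Rt=R.from_quat(read_tcp_rot()).as_matrix(); t=read_eef_pos()
    cc=np.r_[xy,.010]; rel=Rt.T@(cc-t); rel[1]=0; ax=Rt.T@u
    movel(list(p+Z*.15),list(q),.2); print("gap",g,read_finger_gap(),read_grasp_force(),read_ft_force().round(1),"rel",rel.round(4))
    return rel,ax,qp,read_finger_gap()>.01
E
python3 - <<'E'
from pp import *
C=columns(); print(C)
xy,a=min(C,key=lambda c:-c[0][1]-0*c[0][0])
rel,ax,qp,ok=pick(xy,a)
R0=R.from_quat(qp).as_matrix(); print("axis at place",R0@ax)
json.dump([rel.tolist(),list(qp)],open("held.json","w"))
k=2; move_ptp(list(well(k)+Z*.25-R0@rel),list(qp)); movel(list(well(k)+Z*.165-R0@rel),list(qp),.15)
print(read_finger_gap(),read_qpos().round(2),read_time_s())
I=shoot(); cv2.imwrite("pics/hold.png",np.hstack([cv2.resize(I["top"][130:290,90:290],(500,400)),cv2.resize(I["scene"][50:210,270:390],(300,400))])[:,:,::-1])
E
```

```text
odd [ 0.429 -0.294  0.01 ] [array([136.02,  33.72,   1.64]), array([151.84, 119.19,   1.74])]
odd [ 0.526 -0.303  0.016] [array([137.02,  30.88,   1.76]), array([151.79,  74.45,   1.7 ])]
[]Traceback (most recent call last):
  File "<stdin>", line 3, in <module>
ValueError: min() iterable argument is empty
```

```bash
cat >> pp.py <<'E'
HOME=[-1.0,.2,.044,1.9,-.018,1.1,-.05]
E
cat > one.py <<'E'
from pp import *
move_j(HOME)
C=columns(); print([(c[0].round(4),round(c[1],3)) for c in C])
xy,a=max(C,key=lambda c:c[0][1])
rel,ax,qp,ok=pick(xy,a)
R0=R.from_quat(qp).as_matrix(); print("axis at place",(R0@ax).round(3))
json.dump([rel.tolist(),list(qp)],open("held.json","w"))
k=int(sys.argv[1]); move_ptp(list(well(k)+Z*.25-R0@rel),list(qp)); movel(list(well(k)+Z*.165-R0@rel),list(qp),.15)
print(read_finger_gap(),read_qpos().round(2),read_time_s())
I=shoot(); cv2.imwrite(f"pics/hold{k}.png",np.hstack([cv2.resize(I["top"][130:290,90:290],(500,400)),cv2.resize(I["scene"][50:210,270:390],(300,400))])[:,:,::-1])
E
python3 one.py 2
```

```text
[(array([ 0.4258, -0.1006]), np.float32(-1.329)), (array([ 0.5222, -0.302 ]), np.float32(-1.382)), (array([ 0.529 , -0.0713]), np.float32(1.337)), (array([ 0.4339, -0.296 ]), np.float32(-1.501))]
gap 0.013554217083506428 0.01366371575450062 58.544906973838806 [-0.7 -0.1 -2.6] rel [-0.0144  0.      0.0239]
axis at place [-0.854 -0.145 -0.501]
0.01385788237847788 [-1.25  0.37  0.44  2.34  2.22  0.6  -1.26] 22.4
```

```bash
sed -i 's/s\*np.cross(Z,-hx)\*1\./s*np.cross(-hx,Z)/' pp.py
python3 - <<'E'
from pp import *
rel,qp=json.load(open("held.json")); rel=np.array(rel)
M=R.from_quat(qp).as_matrix(); qn=quat(M[:,2],-M[:,1]); R0=R.from_quat(qn).as_matrix(); k=2
json.dump([rel.tolist(),list(qn)],open("held.json","w"))
movel(list(np.array(read_eef_pos())+Z*.12),speed=.2)
move_ptp(list(well(k)+Z*.28-R0@rel),list(qn)); movel(list(well(k)+Z*.165-R0@rel),list(qn),.15)
print(read_finger_gap(),read_qpos().round(2),read_time_s(),R0@rel)
I=shoot(); cv2.imwrite(f"pics/hold.png",np.hstack([cv2.resize(I["top"][130:290,90:290],(500,400)),cv2.resize(I["scene"][50:210,270:390],(300,400))])[:,:,::-1])
E
```

```text
0.012937602906506088 [-1.59  0.42  0.85  2.32  2.3   0.44  1.76] 26.8083 [ 0.01328823  0.00225366 -0.02443963]
```

View pics/hold.png

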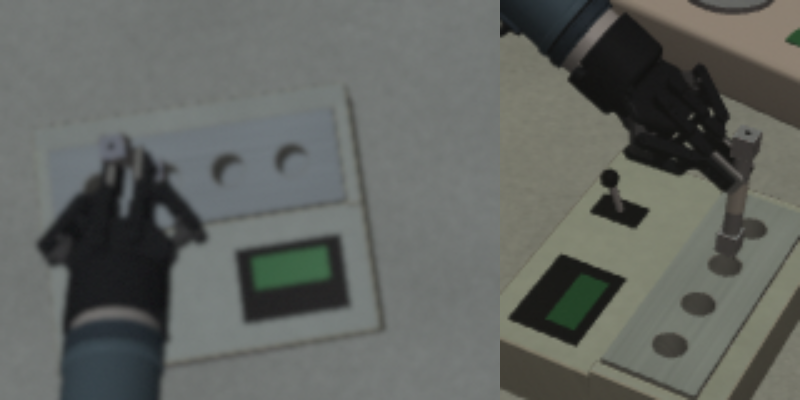

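The column is upright: its bottom block at (728,243) in the scene crop is right above well 2's mouth at (725,265). Now I'll lower it.

```bash
cat >> pp.py <<'E'
def insert(k):
    rel,qp=json.load(open("held.json")); rel=np.array(rel); R0=R.from_quat(qp).as_matrix()
    r=down(k,R0,rel,.151,.0995); print("insert",k,r,"gap",read_finger_gap(),"t",read_time_s()); return r,R0
def release(k,R0):
    move_gripper(.03); z=R0[:,2]; p=np.array(read_eef_pos())
    movel(list(p-z*.07),speed=.15); p=np.array(read_eef_pos()); movel(list(p+Z*.1),speed=.25)
E
python3 - <<'E'
from pp import *
c=np.array([[747,130],[728,243]])-[500,0]; print(c/2.5+[270,50], proj("scene",np.array([well(2)+Z*.23,well(2)+Z*.10])))
r,R0=insert(2); print(read_ft_force(),read_eef_pos())
I=shoot(); cv2.imwrite(f"pics/ins.png",cv2.resize(I["scene"][50:210,270:390],(450,600))[:,:,::-1])
E
```

```text
[[368.8 102. ]
 [361.2 147.2]] [[367.51398247 102.83580304]
 [359.8986451  149.06797573]]
insert 2 (0.0995, (0, 0), np.float64(3.71106368526567)) gap 0.013571216943361556 t 33.9083
[-1.17988594 -0.42824252  1.60800528] [0.57009517 0.31868453 0.12481958]
```

```bash
cat > nxt.py <<'E'
from pp import *
k=int(sys.argv[1])
move_j(HOME)
C=columns(); print([(c[0].round(4),round(float(c[1]),3)) for c in C])
rel,ax,qp,ok=pick(*max(C,key=lambda c:c[0][1]))
R0=R.from_quat(qp).as_matrix(); print("axis at place",(R0@ax).round(3))
json.dump([rel.tolist(),list(qp)],open("held.json","w"))
assert (R0@ax)[2]>.99 and ok
move_ptp(list(well(k)+Z*.28-R0@rel),list(qp)); movel(list(well(k)+Z*.165-R0@rel),list(qp),.15)
I=shoot(); cv2.imwrite(f"pics/hold{k}.png",cv2.resize(I["scene"][50:210,270:430],(600,600))[:,:,::-1])
assert read_finger_gap()>.01
r,R0=insert(k); print(read_ft_force().round(1))
if r and r[0]<.105: release(k,R0); print("released",read_time_s())
E
python3 - <<'E'
from pp import *
_,qp=json.load(open("held.json")); release(2,R.from_quat(qp).as_matrix())
E
python3 nxt.py 1
```

```text
[(array([ 0.5222, -0.302 ]), -1.382), (array([ 0.4256, -0.1006]), -1.328), (array([ 0.4339, -0.296 ]), -1.499)]
gap 0.013272179300361805 0.013452577880861084 58.54099631309509 [ 1.5 -0.5 -1.8] rel [-0.0143  0.      0.0236]
axis at place [0. 0. 1.]
insert 1 (0.0995, (0, 0), np.float64(5.988627359050548)) gap 0.013137333380015553 t 52.925
[-2.  -0.9  5.2]
released 54.4417
```

```bash
python3 nxt.py 0
python3 - <<'E'
from pp import *
move_j(HOME); I=shoot(); cv2.imwrite("pics/chk.png",np.hstack([cv2.resize(I["top"][130:300,90:450],(800,378))[:,:420],cv2.resize(I["scene"][80:230,250:410],(380,378))])[:,:,::-1])
E
```

```text
[(array([ 0.434, -0.296]), -1.5), (array([ 0.5222, -0.3022]), -1.382)]
gap 0.013255176398666323 0.013487702656651423 58.54354798793793 [ 0.1  0.5 -2.7] rel [-0.0141  0.      0.0236]
axis at place [-0.     0.001  1.   ]
insert 0 (0.0995, (0, 0), np.float64(8.172269925052674)) gap 0.013360186007484029 t 71.9
[-1.3 -0.3  6.3]
released 73.375
```

View pics/chk.png

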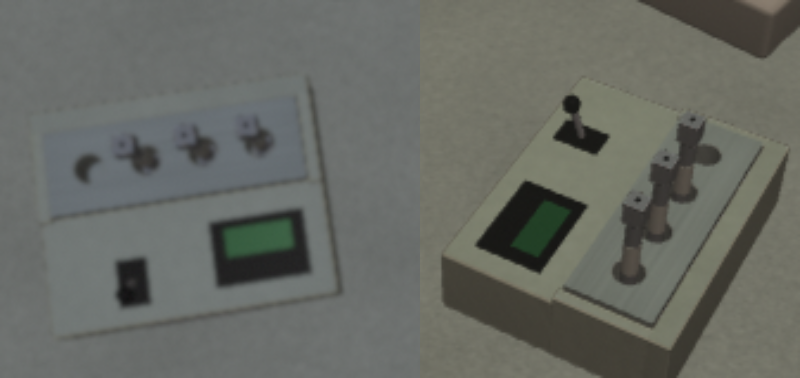

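Three columns stand in wells 0–2 (scene crop tops at (637,200), (665,158) and (690,118)), and well 3 is empty. The last column is next.

```bash
python3 nxt.py 3
python3 - <<'E'
from pp import *
move_j(HOME); print([(X.round(3),round(e,1)) for X,e in match("switch_tip",tol=6,m=.2)],columns())
I=shoot(); cv2.imwrite("pics/chk2.png",np.hstack([cv2.resize(I["top"][130:300,90:450],(800,378))[:,:420],cv2.resize(I["scene"][80:230,250:410],(380,378))])[:,:,::-1])
for a in (-.45,.45):
    X=np.r_[H,0]+(-.075+.035*np.sin(a))*hx+.06*hy+Z*(.073+.035*np.cos(a)); print(a,X.round(4),proj("scene",X),proj("top",X))
E
```

```text
[]Traceback (most recent call last):
  File "nxt.py", line 5, in <module>
    rel,ax,qp,ok=pick(*max(C,key=lambda c:c[0][1]))
                       ~~~^^^^^^^^^^^^^^^^^^^^^^^^
ValueError: max() iterable argument is empty
```

Run:
```python
from pp import *
for i in range(2):
    C=columns(); print(C)
    for c in P: print(c,[(np.round(d["at"]).tolist(),round(d["confidence"],2)) for d in tip_of(c,"column0")],[(np.round(d["at"]).tolist(),round(d["confidence"],2)) for d in look_for(c,"column0")])
```

```text
[(array([ 0.52215717, -0.30198042]), np.float32(-1.3818556))]
scene [([145.0, 348.0], 0.95), ([365.0, 151.0], 0.85), ([268.0, 341.0], 0.69), ([350.0, 165.0], 0.68), ([338.0, 178.0], 0.63)] [([138.0, 345.0], 0.81), ([351.0, 152.0], 0.78), ([362.0, 138.0], 0.77), ([341.0, 171.0], 0.74)]
top [([411.0, 232.0], 0.74), ([178.0, 193.0], 0.71), ([151.0, 202.0], 0.51), ([204.0, 194.0], 0.46)] [([204.0, 193.0], 0.71), ([178.0, 197.0], 0.62), ([410.0, 233.0], 0.6), ([146.0, 198.0], 0.56)]
[(array([ 0.52214685, -0.30182991]), np.float32(-1.3806727))]
scene [([350.0, 164.0], 0.85), ([362.0, 154.0], 0.72), ([339.0, 178.0], 0.62), ([142.0, 345.0], 0.6)] [([142.0, 347.0], 0.86), ([364.0, 138.0], 0.86), ([352.0, 154.0], 0.68), ([340.0, 168.0], 0.64), ([267.0, 337.0], 0.36)]
top [([409.0, 235.0], 0.92), ([205.0, 192.0], 0.77), ([177.0, 195.0], 0.73), ([152.0, 202.0], 0.56), ([147.0, 260.0], 0.43)] [([412.0, 234.0], 0.95), ([175.0, 196.0], 0.72), ([202.0, 191.0], 0.62), ([147.0, 201.0], 0.45)]
```

That was only a detector miss; the column is still in place.

```bash
python3 nxt.py 3
python3 - <<'E'
from pp import *
move_j(HOME); print([(X.round(3),round(e,1)) for X,e in match("switch_tip",tol=6,m=.2)],columns())
I=shoot(); cv2.imwrite("pics/chk2.png",np.hstack([cv2.resize(I["top"][130:300,90:450],(800,378))[:,:420],cv2.resize(I["scene"][80:230,250:410],(380,378))])[:,:,::-1])
for a in (-.45,.45):
    X=np.r_[H,0]+(-.075+.035*np.sin(a))*hx+.06*hy+Z*(.073+.035*np.cos(a)); print(a,X.round(4),proj("scene",X),proj("top",X))
for n in ("switch_tip","carton"):
    for c in I: print(n,c,[(np.round(d["at"],1).tolist(),round(d["confidence"],2)) for d in tip_of(c,n)])
E
```

```text
[(array([ 0.5221, -0.302 ]), -1.382)]
gap 0.013500044778760122 0.01355077593881724 58.548797965049744 [-0.5 -0.2 -2.3] rel [-0.0138  0.      0.0236]
axis at place [-0.  0.  1.]
insert 3 (0.0995, (0, 0), np.float64(6.509014335816363)) gap 0.01334323701456335 t 93.1
[-2.5 -0.4  5.1]
released 94.65
[(array([0.444, 0.319, 0.116]), np.float64(1.7))] []
-0.45 [0.4394 0.327  0.1045] [[311.96781008 121.16918558]] [[145.29475822 262.15137708]]
0.45 [0.4694 0.3321 0.1045] [[323.21636162 125.16997057]] [[143.81739758 248.6038275 ]]
switch_tip scene [([312.8, 118.9], 0.64)]
switch_tip top [([147.0, 262.2], 0.49)]
carton scene [([269.1, 343.0], 0.76)]
carton top [([347.3, 168.2], 0.78)]
```

View pics/chk2.png

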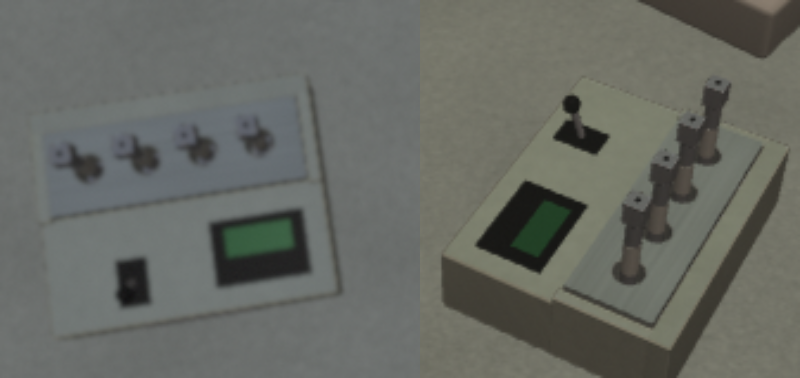

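All four columns stand in the wells, and the predicted switch ball position matches the detections. Now I'll flip the switch with closed fingers.

Run:
```python
from pp import *
def P0(x,z): return list(np.r_[H,0]+x*hx+.06*hy+Z*z)
q=best(P0(-.135,.2),[0,0,-1],hy)
move_gripper(0.0,30); move_ptp(P0(-.135,.22),q); movel(P0(-.135,.117),q,.15); f0=np.array(read_ft_force())
x=-.135
while x<-.072:
    x+=.003; movel(P0(x,.117),speed=.05); f=(np.array(read_ft_force())-f0)@hx; print(round(x,3),round(f,1),end="; ")
    if abs(f)>7: break
movel(P0(x-.02,.117),speed=.1); movel(P0(x-.02,.25),speed=.2); move_j(HOME)
I=shoot(); cv2.imwrite("pics/end.png",np.hstack([cv2.resize(I["top"][130:300,90:450],(800,378))[:,:420],cv2.resize(I["scene"][80:230,250:410],(380,378))])[:,:,::-1]); print(read_time_s())
for n in ("switch_tip","carton"):
    for c in I: print(n,c,[(np.round(d["at"],1).tolist(),round(d["confidence"],2)) for d in tip_of(c,n)])
```

```text
-0.132 -0.5; -0.129 0.5; -0.126 -0.2; -0.123 -0.7; -0.12 -0.5; -0.117 0.2; -0.114 0.2; -0.111 -0.7; -0.108 -0.6; -0.105 -3.0; -0.102 -1.8; -0.099 -0.9; -0.096 -0.3; -0.093 -0.8; -0.09 0.1; -0.087 -0.6; -0.084 -0.8; -0.081 -1.0; -0.078 -6.6; -0.075 -10.7; 106.9667
switch_tip scene [([323.4, 126.0], 0.62), ([371.9, 132.9], 0.24), ([269.4, 338.5], 0.17)]
switch_tip top [([143.4, 248.2], 0.61)]
carton scene [([268.7, 339.4], 0.93), ([269.5, 339.2], 0.74)]
carton top [([349.2, 164.5], 0.72), ([141.3, 248.9], 0.4)]
```

View pics/end.png

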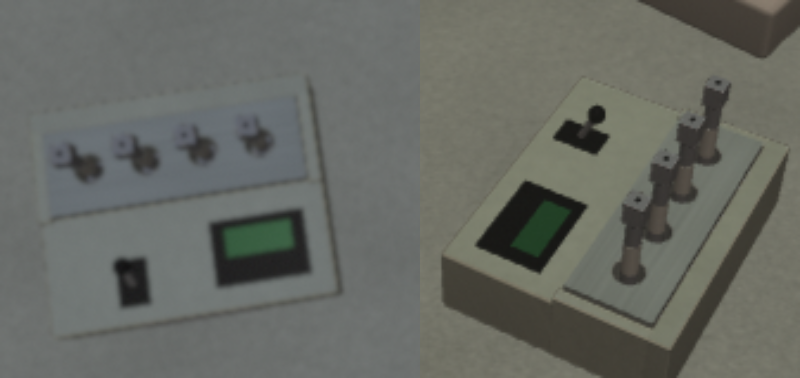

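The switch ball has moved to (323,126) in scene and (143,248) in top, matching the fully-on prediction. All four columns are standing and the carton is still in the tray.

```bash
python3 -c "
from bench import *
print(sign_off())"
```

```text
the job is handed in; nothing more can be done
None
```

I put the carton in the tray, stood all four columns in their wells, then flipped the switch fully on, and handed the job in at about 107 s; sign-off returned no verdict, but the final camera check showed everything in place.

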